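# Stock the breakfast caddy and leave the cooking things out

### The arm

A 7-joint arm with a two-finger parallel gripper is mounted at the origin on a cart in front of the work surface, level with it; the furniture and walls round the work are solid. World frame = base frame: x ahead of the robot, y to its left, z up, the work surface at z = 0. Lengths are in mm, angles in degrees, forces in N, time in s.
With the tool pointing down it reaches from about 400 to 750 mm from the base axis. Payload 19.5 kg.
Tool frame: the origin (TCP) lies between the finger pads; the fingertips stand 19 mm ahead of it and the grasp point (between the pads) is the TCP; z points along the fingers, y is the line along which they close (so a half turn about z gives the same grasp; the last joint's range is limited). The gripper opens to 85 mm and grips with 20 to 120 N. Pads are 22 mm wide; open, the fingers measure 114 mm over their backs; the gripper's body (76 mm by 85 mm) begins 54 mm behind the grasp point. The pads swing forward as they close: fully open they stand 13 mm farther back than shut.
Start: joints at [-75.957, 40.479, -1.581, 85.061, 1.261, 54.483, -4.326], TCP at [162.647, 551.492, 250.268] pointing down, gripper open.
Joint ranges: [-155.06, 155.06], [-18.47, 123.98], [-90, 86.84], [0, 140.48], [-83.41, 263.41], [0, 116], [-161.91, 161.91]. Speed limits (degrees/s): [108.29, 108.29, 147.25, 147.25, 172.46, 172.46, 172.46].

### API

Orientations are given as [roll, pitch, yaw] about the fixed x, y, z axes, in that order (R = Rz(yaw) Ry(pitch) Rx(roll)).
In Python, from workcell import r gives the robot as it stands. The module is installed in compiled form; this text tells all that it offers.
- The arm moves only by the shell command python3 -m inch 'ROWS'. ROWS is JSON, a list that holds one entry, the list of rows, each a list of 5 numbers: the shift along the tool's x, y, z normalised to -1 to 1, where 1 is 0.02 m, then the turn about the tool's z normalised to -1 to 1, where 1 is 5 degrees, then the closure, from 0 (fully open) to 1 (shut). A call has 1 to 12 rows; each row shifts and turns the commanded pose from where the row before left it, along the tool's axes as they then stand; what a row does not reach is not made up. A row lasts 1/12 s, in which the tool goes at most 41.7 mm and 7.16 degrees, less where a joint would pass 70% of its speed; a pose out of reach is approached as far as the arm can. A call with a number of a shift or a turn outside -1 to 1 is refused whole. A call with a gripper value outside its range is refused whole. The fingers move at their own pace and stop on an object; the grip force is fixed at half the most. Time passes only in rows, so rows that do not move let the fingers close. It gives the time, the measured TCP pose, the force, the opening and the grip force at its end, in the units of the state.
- r.state(): the state, without advancing time (a new reading comes with each control period).
- r.snapshot(name): name is "scene" or "top"; returns a dict with "color" (420x560x3 uint8, red, green, blue), "fx", "fy", "cx", "cy" (pixels), "extrinsics" (4x4, takes a point from camera to world coordinates). Camera axes: x right, y up, looking along -z (the intrinsics and any distortion apply to the point x, -y, -z); pixel columns grow to the right and rows downward; lengths in mm; the calibration is good to about 2 mm. A picture is of the moment at which its call begins. There is no depth.
- r.close_job(): hands the job in; it is judged then, once.
The state is a dict: "time_s": time; "q": joint angles; "dq": joint speeds; "effort": joint torques, N m; "position": TCP position; "eef_rot": TCP orientation; "ft_force": force on the tool from outside, world axes, zero at the start; "wrist_torque": the same for the moment, N m; "width": finger opening in mm; "grasp_force": force on a finger pad.
Only numpy, scipy, OpenCV 4.12 (cv2) and the standard library are available. Lean on these libraries where they do the work, as an engineer would, in place of code of your own. Each camera call takes 0.05 s, during which the arm holds its last target. There are 200 camera calls.

### The job

Stock the wooden breakfast caddy from the things standing close round it (the spares at the far right end and back of the counter stay): the open tea-bag box lengthwise in the long bay, the dark-lidded nut-butter jar and the white-lidded jam jar one in each square bay, either way round, and the salt shaker in the narrow bay, all upright on the caddy's floor. The fruit tin and the two red-capped spice jars are the cook's: leave them standing where they are.

Things in the scene. Friction and masses are not known exactly. Their poses are not given: they have to be found in the camera images.
- caddy: oak caddy with cork floor, fixed, 244 x 193 mm, walls 36 mm high, dividers 32 mm, floor top 8 mm above its underside; a brass handle at each end (+x, -x). Origin: centre of underside. Bay centres (x, y) mm: long bay 82 x 181 at (-75, 0); two square bays 80 x 88 at (11, +46.5) and (11, -46.5); narrow bay 60 x 181 at (86, 0); walls 6, dividers 5 thick. Any heading.
- tea_box_mid (a point): open cardboard box of tea bags, pale green and white, 66 mm (its x) x 140 mm (its y), body 73 mm high with a card flap to 92 mm; the point is its centre, 36.5 mm above its underside; about 0.1 kg. Belongs in the long bay, its y along the caddy's y, either way round.
- nut_jar_mid (a point): round jar with dark lid and beige contents, 64 mm across, 99 mm high; the point is its centre, 49.5 mm above its underside; about 0.4 kg. Belongs in a square bay.
- jam_jar_mid (a point): round jar with white lid and red contents, 64 mm across, 87 mm high; the point is its centre, 43.5 mm above its underside; about 0.25 kg. Belongs in a square bay.
- salt_shaker_mid (a point): small round salt shaker, 90 mm high: glass body 44 mm across at 30 mm height, tapering to 30 mm below the grey metal dome top, whose upright sides are 34 mm across from 66 to 78 mm height (grip there); the point is its centre, 45 mm above its underside; about 0.1 kg. Belongs in the narrow bay, anywhere along it.
- paprika_jar_mid (a point): look-alike: spice jar with red cap and reddish contents, 45 mm across, 106 mm high, point at its centre; stays where it stands
- herb_jar_mid (a point): look-alike: spice jar with red cap and green contents, 45 mm across, 106 mm high, point at its centre; stays where it stands
- fruit_tin_mid (a point): look-alike: low tin with ring-pull lid, 75 mm across, 58 mm high, point at its centre; stays where it stands

How it is judged (in metres and radians):
At the end, for the whole second after the job is handed in: Tea box flat in the long bay along it, the two jars one in each square bay, shaker in the narrow bay; each upright (tilt < 0.12 rad), on the floor (-6/+5 mm), its centre inside its bay (14 mm across; along: tea 26, jars 16, shaker 72 mm), at rest; tin and spice jars within 20 mm of their start (x of tea_box_mid in the frame of caddy between -0.089 and -0.061 m and y of tea_box_mid in the frame of caddy between -0.026 and 0.026 m and angle between the y axis of tea_box_mid and the y axis of caddy, either way round below 0.2 rad and (((x of nut_jar_mid in the frame of caddy between -0.003 and 0.025 m and y of nut_jar_mid in the frame of caddy between 0.0305 and 0.0625 m) and (x of jam_jar_mid in the frame of caddy between -0.003 and 0.025 m and y of jam_jar_mid in the frame of caddy between -0.0625 and -0.0305 m)) or ((x of nut_jar_mid in the frame of caddy between -0.003 and 0.025 m and y of nut_jar_mid in the frame of caddy between -0.0625 and -0.0305 m) and (x of jam_jar_mid in the frame of caddy between -0.003 and 0.025 m and y of jam_jar_mid in the frame of caddy between 0.0305 and 0.0625 m))) and x of salt_shaker_mid in the frame of caddy between 0.072 and 0.1 m and y of salt_shaker_mid in the frame of caddy between -0.072 and 0.072 m and z of tea_box_mid in the frame of caddy between 0.0385 and 0.0495 m and angle between each of tea_box_mid, nut_jar_mid, jam_jar_mid, salt_shaker_mid's own z axis and vertical below 0.12 rad and linear speed of each of tea_box, nut_jar, jam_jar, salt_shaker below 0.02 m/s and z of nut_jar_mid in the frame of caddy between 0.0515 and 0.0625 m and z of jam_jar_mid in the frame of caddy between 0.0455 and 0.0565 m and z of salt_shaker_mid in the frame of caddy between 0.047 and 0.058 m and distance of each of paprika_jar_mid, herb_jar_mid, fruit_tin_mid from where it was at the start of the episode below 0.02 m); the robot touches nothing.
It fails at once if a look-alike was moved or knocked (distance of any of paprika_jar_mid, herb_jar_mid, fruit_tin_mid from where it was at the start of the episode above 0.02 m).
It also fails if it takes over 125 s, if anything falls off the work surface, if the arm or the gripper's body presses on something with over 40 N, if the wrist force passes 120 N, or if a joint passes its speed limit or range.

## Working session

There is one attempt and no reset: what is moved stays moved. The work goes in short steps, Python scripts to look and compute and a shell command to move; the robot and the scene stay as the last step left them, time stands still between calls to the robot, and variables do not carry over. Pictures are saved under pics/ and viewed, at most 14 in all, crops included, and the job is handed in when it is done.

```bash
mkdir -p pics
cat > h.py <<'E'
import numpy as np,cv2
from workcell import r
def snap(n,f,crop=None,s=1):
    d=r.snapshot(n); im=d["color"][:,:,::-1]
    np.savez(f"pics/{n}.npz",**{k:np.array(v) for k,v in d.items()})
    if crop: x0,y0,x1,y1=crop; im=im[y0:y1,x0:x1]
    cv2.imwrite(f"pics/{f}.png",cv2.resize(im,None,fx=s,fy=s,interpolation=cv2.INTER_CUBIC))
def p2w(n,u,v,z):
    d=np.load(f"pics/{n}.npz"); E=d["extrinsics"]
    ray=E[:3,:3]@np.array([(u-d["cx"])/d["fx"],-(v-d["cy"])/d["fy"],-1]); o=E[:3,3]
    return (o+ray*(z-o[2])/ray[2]).round(1)
def w2p(n,p):
    d=np.load(f"pics/{n}.npz"); E=d["extrinsics"]
    c=E[:3,:3].T@(np.array(p)-E[:3,3]); return (d["cx"]+d["fx"]*c[0]/-c[2], d["cy"]+d["fy"]*c[1]/c[2])
E
python3 - <<'E'
from h import *
snap("top","t1",None,1.42);snap("scene","s1",None,1.42)
for n in("top","scene"):
  d=np.load(f"pics/{n}.npz");print(d["extrinsics"].round(2),d["fx"],d["cx"],d["cy"],d.files)
s=r.state();print(s["position"],s["eef_rot"],s["width"],s["time_s"])
E
```

```text
[[-1.00000e-02  9.80000e-01 -2.00000e-01  3.80870e+02]
 [-1.00000e+00 -1.00000e-02 -0.00000e+00  6.49000e+00]
 [-1.00000e-02  2.00000e-01  9.80000e-01  1.23264e+03]
 [ 0.00000e+00  0.00000e+00  0.00000e+00  1.00000e+00]] 434.5920414626192 285.73768295243315 211.6482317630809 ['color', 'fx', 'fy', 'cx', 'cy', 'extrinsics']
[[ 6.7000e-01  5.6000e-01 -4.9000e-01  4.1290e+01]
 [-7.4000e-01  5.1000e-01 -4.3000e-01 -4.9368e+02]
 [ 1.0000e-02  6.5000e-01  7.6000e-01  9.3109e+02]
 [ 0.0000e+00  0.0000e+00  0.0000e+00  1.0000e+00]] 437.20136311749127 276.7677283912737 214.66737761793846 ['color', 'fx', 'fy', 'cx', 'cy', 'extrinsics']
[162.60429783 551.3016885  249.89210422] [-1.79945101e+02  3.92349899e-04  1.63564426e+02] 85.29289796494365 0.1
```

View pics/t1.png

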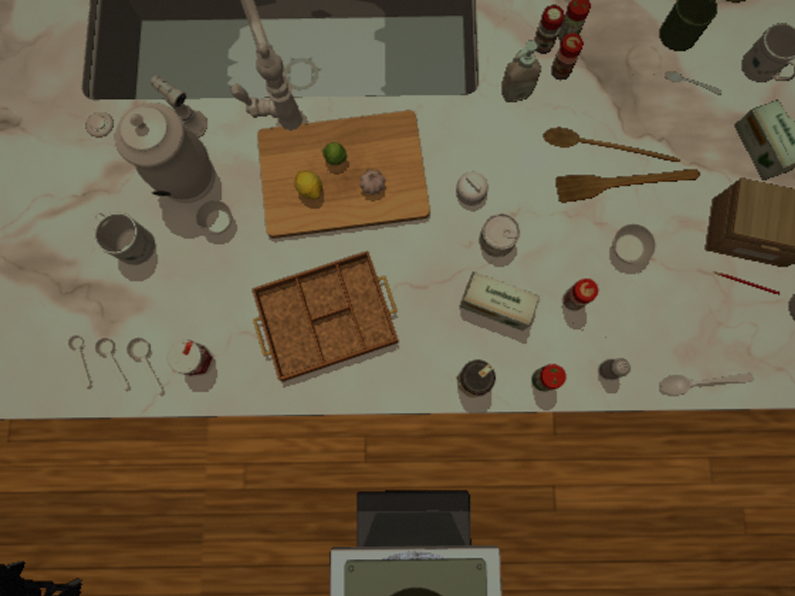

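View pics/s1.png

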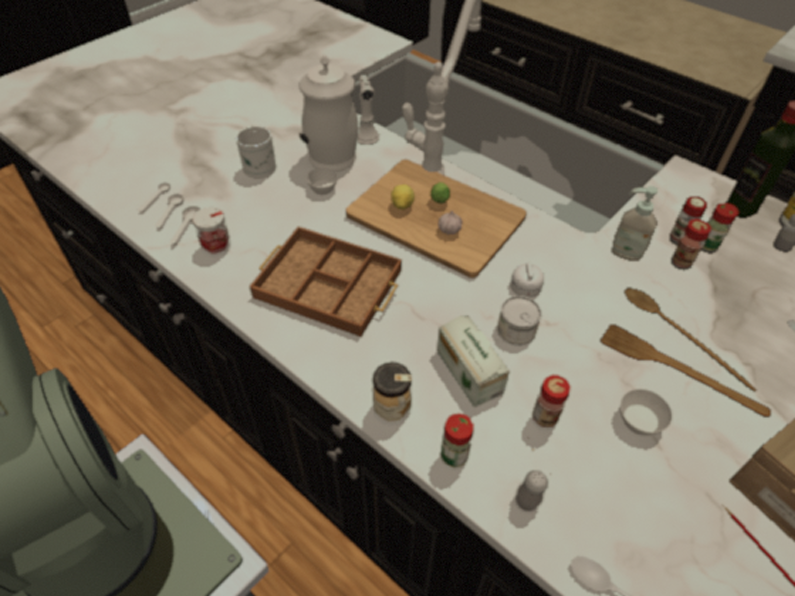

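The top view shows the caddy near (325,315), jam (190,357), tea box (500,300), nut jar (478,377), salt (615,368), herb (550,377), paprika (583,293) and tin (500,235). Enlarging both halves.

Run:
```python
from h import *
snap("top","c1",(110,170,290,280),4.4);snap("top","c2",(310,140,450,285),4)
```

```text
(no output)
```

View pics/c1.png

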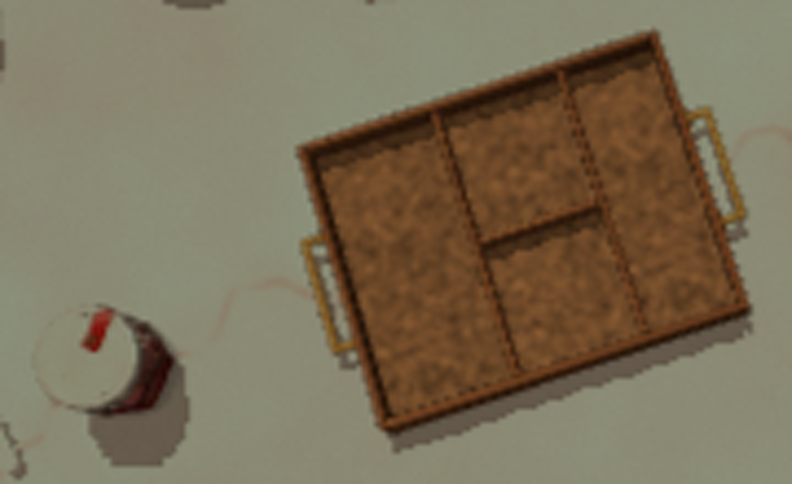

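View pics/c2.png

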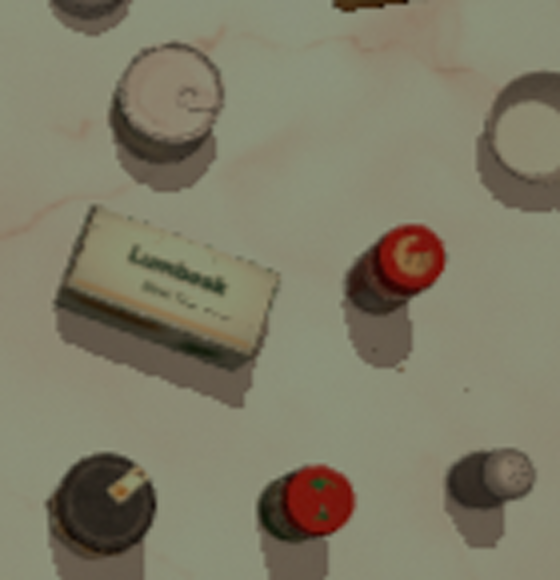

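Run:
```python
from h import *
snap("scene","c3",(250,195,420,365),3.5)
a=lambda u,v,z:p2w("top",110+(u+.5)/4.4-.5,170+(v+.5)/4.4-.5,z)
b=lambda u,v,z:p2w("top",310+(u+.5)/4-.5,140+(v+.5)/4-.5,z)
C=np.array([a(301,148,36),a(656,33,36),a(748,310,36),a(385,430,36)]);print(C)
c=C.mean(0);x=(C[1]+C[2]-C[0]-C[3])/2;y=(C[0]+C[1]-C[2]-C[3])/2
print("caddy",c,np.linalg.norm(x),np.linalg.norm(y),np.degrees(np.arctan2(x[1],x[0])),np.degrees(np.arctan2(y[1],y[0])))
print("jam",a(87,358,87),"nut",b(104,502,99),"salt",b(510,474,80),"herb",b(321,500,106),"pap",b(412,258,106),"tin",b(169,92,58))
for z in(73,92):print("tea",z,[b(*p,z) for p in((95,207),(278,270),(250,352),(62,290))])
print([b(*p,0) for p in((58,302),(238,370))])
```

```text
[[648.5 313.8  36. ]
 [721.7  86.   36. ]
 [540.1  28.1  36. ]
 [467.8 254.9  36. ]]
caddy [594.525 170.7    36.   ] 238.6584431776928 190.33098145073492 -72.25212723793152 17.868530641827316
jam [509.5 424.9  87. ] nut [ 464.3 -117.8   99. ] salt [ 480.7 -388.6   80. ] herb [ 463.3 -256.8  106. ] pap [ 621.9 -326.4  106. ] tin [ 754.1 -178.    58. ]
tea 73 [array([ 667.7, -121.5,   73. ]), array([ 621.9, -244.5,   73. ]), array([ 565.6, -222.5,   73. ]), array([610. , -97.1,  73. ])]
tea 92 [array([ 663. , -119.4,   92. ]), array([ 617.9, -240.4,   92. ]), array([ 562.6, -218.8,   92. ]), array([606.2, -95.4,  92. ])]
[array([ 615.6, -100.5,    0. ]), array([ 564.3, -227.7,    0. ])]
```

View pics/c3.png

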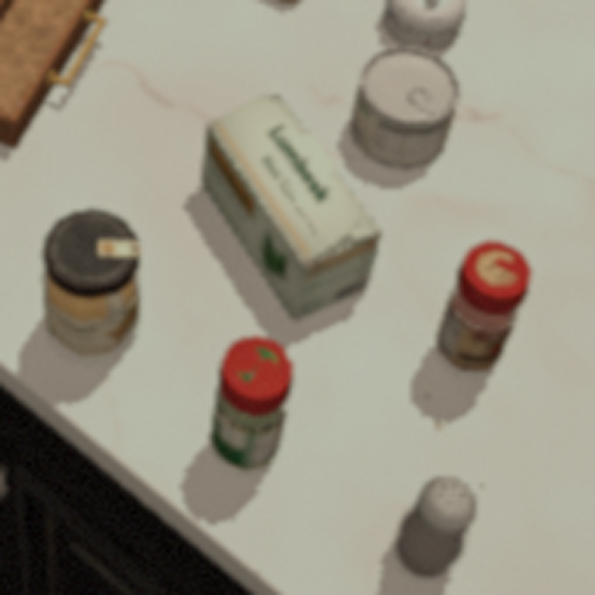

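The enlarged scene view shows a slightly raised text flap on the tea box, front edge (205,165)–(300,260), with everything upright. The positions fit the given sizes and the reach, so I'll start moving. First the wrist turn, so that tool y lies along caddy y.

```bash
cat >> h.py <<'E'
def to(x,y,z,yaw=None):
    s=r.state(); p=s["position"]; w=np.radians(s["eef_rot"][2])
    if yaw is not None: print("turn units",round(((s["eef_rot"][2]-yaw+180)%360-180)/5,2)); w=np.radians(yaw)
    d=np.array([x,y,z])-p; R=np.array([[np.cos(w),np.sin(w),0],[np.sin(w),-np.cos(w),0],[0,0,-1]])
    print("pos",p.round(1),"rot",np.round(s["eef_rot"],1),"units xyz",(R.T@d/20).round(2),"w",round(s["width"],1),"f",np.round(s["ft_force"],1),"t",round(s["time_s"],1))
E
python3 -m inch '[[[0,0,0,1,0],[0,0,0,1,0],[0,0,0,1,0],[0,0,0,1,0],[0,0,0,1,0],[0,0,0,1,0],[0,0,0,1,0],[0,0,0,1,0],[0,0,0,1,0],[0,0,0,1,0],[0,0,0,1,0],[0,0,0,0.15,0]]]'
python3 -m inch '[[[0,0,0,0,0]]]'
python3 -c "
from h import *
to(509.5,424.9,160,107.8)"
```

```text
time_s: 1.25
position: [162.5, 551.5, 250.1]
eef_rot: [-180.0, 0.0, 107.6]
ft_force: [-0.6, -0.8, -0.4]
width: 85.4
grasp_force: 0.0
time_s: 1.33
position: [162.5, 551.5, 250.2]
eef_rot: [-180.0, 0.0, 107.9]
ft_force: [0.5, 0.1, -0.0]
width: 85.4
grasp_force: 0.0
turn units 0.02
pos [162.5 551.5 250.2] rot [-180.     0.   107.9] units xyz [-11.33  14.58   4.51] w 85.4 f [ 0.5  0.1 -0. ] t 1.3
```

```bash
python3 -m inch '[[[-0.75,0.97,0,0,0],[-0.75,0.97,0,0,0],[-0.75,0.97,0.3,0,0],[-0.75,0.97,0.3,0,0],[-0.75,0.97,0.4,0,0],[-0.75,0.97,0.4,0,0],[-0.75,0.97,0.4,0,0],[-0.75,0.97,0.4,0,0],[-0.75,0.97,0.4,0,0],[-0.75,0.97,0.4,0,0],[-0.75,0.97,0.4,0,0],[-0.75,0.97,0.4,0,0]]]' >/dev/null
python3 -m inch '[[[-0.75,0.97,0.3,0,0],[-0.75,0.97,0.3,0,0],[-0.75,0.97,0.1,0,0],[0,0,0,0,0],[0,0,0,0,0]]]'
python3 -c "
from h import *
to(509.5,424.9,64)
snap('scene','j1',(80,100,280,250),4)
snap('top','j2',(100,200,240,300),4)"
```

```text
time_s: 2.75
position: [509.5, 425.3, 159.8]
eef_rot: [-180.0, 0.0, 107.9]
ft_force: [-0.6, 0.0, 0.3]
width: 85.6
grasp_force: 0.0
pos [509.5 425.3 159.8] rot [-180.     0.   107.9] units xyz [-0.02 -0.01  4.79] w 85.6 f [-0.6  0.   0.3] t 2.8
```

View pics/j1.png

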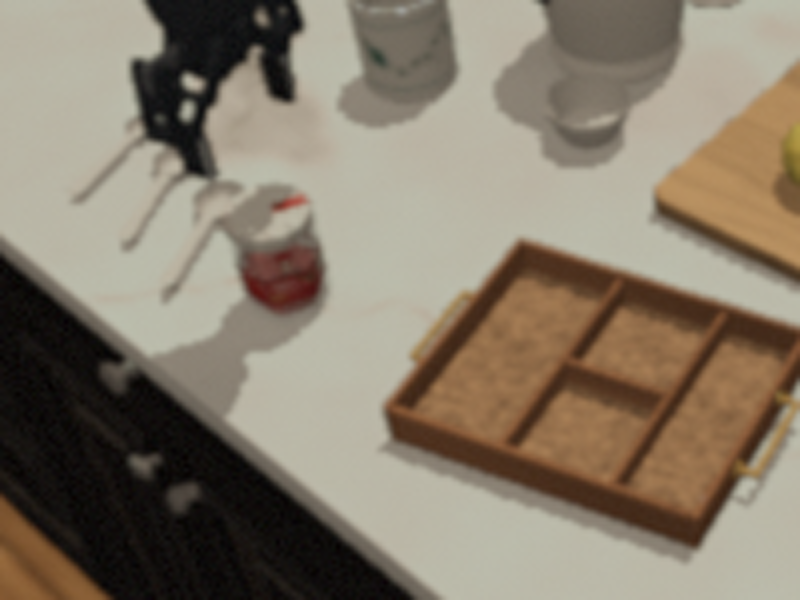

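Gripper hovers over the jar, fingertips at about (210,170) and (285,95) in the crop and the jar's lid at (268,215). Checking lid position from this camera.

```bash
python3 -c "
from h import *
q=lambda u,v,z:p2w('scene',80+(u+.5)/4-.5,100+(v+.5)/4-.5,z)
print(q(270,216,87),q(247,132,153),q(285,310,0))
C=[q(522,242,36),q(698,545,36),q(388,410,36)];print(C,(C[1]+C[0])/2, (C[1]+C[2])/2)
C0=(C[2]+0)
"
```

```text
[506.9 420.5  87. ] [513.8 432.1 153. ] [497.  419.9   0. ]
[array([644.6, 311.2,  36. ]), array([524.4,  11.8,  36. ]), array([466.1, 252.6,  36. ])] [584.5 161.5  36. ] [495.25 132.2   36.  ]
```

```bash
python3 -m inch '[[[-0.07,-0.1,0.6,0,0],[0,0,0.7,0,0],[0,0,0.7,0,0],[0,0,0.7,0,0],[0,0,0.7,0,0],[0,0,0.7,0,0],[0,0,0.69,0,0],[0,0,0,0,0]]]'
python3 -m inch '[[[0,0,0,0,0.1],[0,0,0,0,0.2],[0,0,0,0,0.3],[0,0,0,0,0.4],[0,0,0,0,0.4],[0,0,0,0,0.4],[0,0,0,0,0.4],[0,0,0,0,0.4]]]'
python3 -c "
from h import *
to(509.5,424.9,64)"
```

```text
time_s: 3.52
position: [505.6, 424.3, 62.1]
eef_rot: [-179.8, 0.1, 107.9]
ft_force: [-0.7, -0.7, -0.7]
width: 85.9
grasp_force: 0.0
time_s: 4.18
position: [507.4, 424.8, 65.8]
eef_rot: [179.9, -0.0, 107.8]
ft_force: [-0.2, -0.4, 5.2]
width: 62.5
grasp_force: 64.2
pos [507.4 424.8  65.8] rot [179.9  -0.  107.8] units xyz [-0.03  0.1   0.09] w 62.5 f [-0.2 -0.4  5.2] t 4.2
```

```bash
python3 -m inch '[[[0,0,-0.3,0,0.4],[0,0,-0.6,0,0.4],[0,0,-0.8,0,0.4],[0,0,-0.8,0,0.4],[0,0,-0.8,0,0.4],[0,0,0,0,0.4]]]'
python3 -c "
from h import *
to(641,173.8,74,107.8)"
```

```text
time_s: 4.68
position: [508.1, 425.1, 134.6]
eef_rot: [179.7, -0.1, 107.8]
ft_force: [0.8, 0.8, -1.5]
width: 62.7
grasp_force: 66.4
turn units 0.0
pos [508.1 425.1 134.6] rot [ 1.797e+02 -1.000e-01  1.078e+02] units xyz [-14.     2.48   3.03] w 62.7 f [ 0.8  0.8 -1.5] t 4.7
```

```bash
python3 -m inch '[[[-0.4,0.1,0,0,0.4],[-0.8,0.15,0,0,0.4],[-0.9,0.15,0,0,0.4],[-0.9,0.15,0,0,0.4],[-0.9,0.15,0,0,0.4],[-0.9,0.15,0,0,0.4],[-0.9,0.15,0,0,0.4],[-0.9,0.15,0,0,0.4],[-0.9,0.15,0,0,0.4],[-0.9,0.15,0,0,0.4],[-0.9,0.15,0,0,0.4],[-0.9,0.15,0,0,0.4]]]' >/dev/null
python3 -m inch '[[[-0.9,0.15,0,0,0.4],[-0.9,0.15,0,0,0.4],[-0.9,0.15,0,0,0.4],[-0.8,0.15,0,0,0.4],[-0.3,0.15,0,0,0.4],[0,0,0,0,0.4],[0,0,0,0,0.4]]]'
python3 -c "
from h import *
to(641,173.8,74,107.8)
snap('scene','j3',(150,130,310,250),5)"
```

```text
time_s: 6.27
position: [639.9, 173.5, 130.0]
eef_rot: [-180.0, -0.0, 107.8]
ft_force: [0.3, -0.1, -3.6]
width: 62.6
grasp_force: 66.4
turn units 0.0
pos [639.9 173.5 130. ] rot [-180.    -0.   107.8] units xyz [-0.    0.06  2.8 ] w 62.6 f [ 0.3 -0.1 -3.6] t 6.3
```

View pics/j3.png

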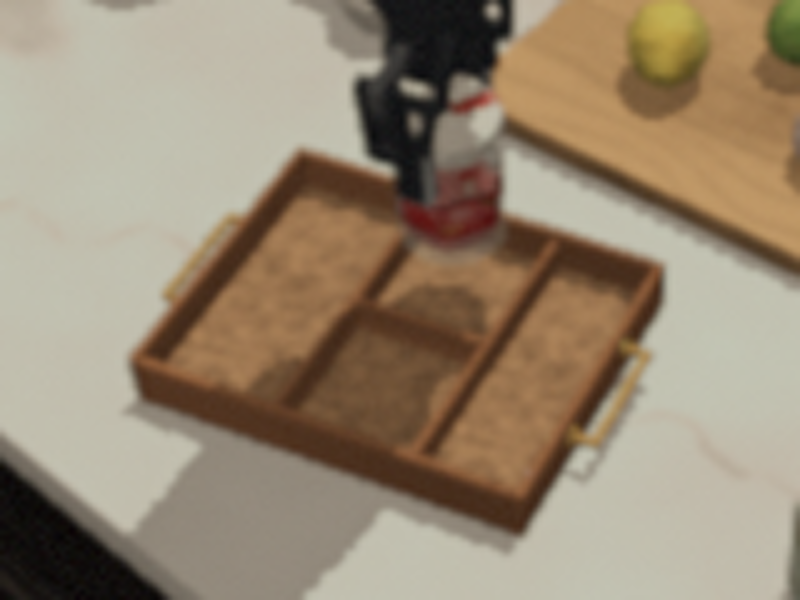

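The jam jar hangs over the far square bay; caddy rim corners at (302,152), (661,266), (526,497), (137,360).

```bash
python3 -c "
from h import *
q=lambda u,v,z:p2w('scene',150+(u+.5)/5-.5,130+(v+.5)/5-.5,z)
C=np.array([q(302,150,36),q(662,266,36),q(526,499,36),q(136,360,36)]);print(C,C.mean(0))
x=(C[1]+C[2]-C[0]-C[3])/2;y=(C[0]+C[1]-C[2]-C[3])/2
print(np.degrees(np.arctan2(x[1],x[0])),np.degrees(np.arctan2(y[1],y[0])))
print(q(449,250,64-8))
"
```

```text
[[645.9 313.2  36. ]
 [718.1  86.4  36. ]
 [541.1  25.4  36. ]
 [467.7 253.7  36. ]] [593.2   169.675  36.   ]
-72.25898293778626 18.739273935858463
[631.5 171.3  56. ]
```

```bash
python3 -m inch '[[[0,0.05,0.4,0,0.4],[0,0,0.5,0,0.4],[0,0,0.5,0,0.4],[0,0,0.5,0,0.4],[0,0,0.4,0,0.4],[0,0,0.25,0,0.4],[0,0,0.15,0,0.4],[0,0,0.1,0,0.4],[0,0,0,0,0.4],[0,0,0,0,0.4]]]'
python3 -m inch '[[[0,0,0,0,0.25],[0,0,0,0,0.18],[0,0,0,0,0.14],[0,0,0,0,0.14],[0,0,0,0,0.14],[0,0,0,0,0.14]]]'
```

```text
time_s: 7.15
position: [641.4, 173.4, 74.8]
eef_rot: [180.0, 0.0, 107.8]
ft_force: [0.5, -0.5, -2.7]
width: 62.6
grasp_force: 66.4
time_s: 7.65
position: [641.3, 173.4, 74.6]
eef_rot: [180.0, 0.0, 107.8]
ft_force: [-0.2, 0.7, -0.8]
width: 73.6
grasp_force: 0.0
```

```bash
python3 -m inch '[[[0,0,-0.4,0,0.14],[0,0,-0.7,0,0.14],[0,0,-0.9,0,0.14],[0,0,-0.9,0,0.1],[0,0,-0.9,0,0],[0,0,-0.9,0,0],[0,0,-0.8,0,0],[0,0,0,0,0]]]'
python3 -c "
from h import *
to(463.3,-119,170,107.8)"
```

```text
time_s: 8.32
position: [642.4, 173.6, 188.3]
eef_rot: [179.7, 0.0, 107.8]
ft_force: [-0.1, 0.5, 1.0]
width: 85.5
grasp_force: 0.0
turn units 0.0
pos [642.4 173.6 188.3] rot [179.7   0.  107.8] units xyz [-11.19 -13.     0.92] w 85.5 f [-0.1  0.5  1. ] t 8.3
```

```bash
python3 -m inch '[[[-0.5,-0.58,0,0,0],[-0.75,-0.87,0,0,0],[-0.75,-0.87,0,0,0],[-0.75,-0.87,0,0,0],[-0.75,-0.87,0,0,0],[-0.75,-0.87,0,0,0],[-0.75,-0.87,0,0,0],[-0.75,-0.87,0.1,0,0],[-0.75,-0.87,0.2,0,0],[-0.75,-0.87,0.2,0,0],[-0.75,-0.87,0.2,0,0],[-0.75,-0.87,0.2,0,0]]]' >/dev/null
python3 -m inch '[[[-0.75,-0.87,0,0,0],[-0.75,-0.87,0,0,0],[-0.75,-0.87,0,0,0],[-0.19,-0.24,0,0,0],[0,0,0,0,0],[0,0,0,0,0]]]'
python3 -c "
from h import *
to(463.3,-119,70,107.8)
snap('scene','n1',(170,200,350,335),4.4)"
```

```text
time_s: 9.82
position: [462.6, -118.7, 166.7]
eef_rot: [180.0, -0.0, 107.8]
ft_force: [-1.0, 0.2, 0.0]
width: 85.5
grasp_force: 0.0
turn units 0.0
pos [ 462.6 -118.7  166.7] rot [180.   -0.  107.8] units xyz [-0.02  0.03  4.83] w 85.5 f [-1.   0.2  0. ] t 9.8
```

View pics/n1.png

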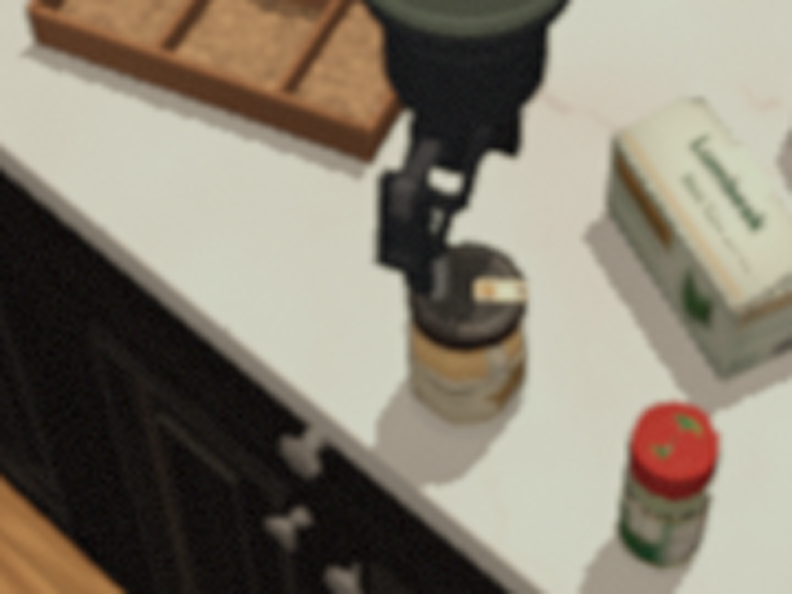

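Fingers hover over the dark lid (centre about (469,292)); the cross-check by the second camera follows.

```bash
python3 -c "
from h import *
q=lambda u,v,z:p2w('scene',170+(u+.5)/4.4-.5,200+(v+.5)/4.4-.5,z)
print(q(469,293,99))
print('tea edge',q(612,140,73),q(738,302,73),q(700,100,92),q(610,210,0),q(727,378,0))
"
```

```text
[ 460.9 -121.7   99. ]
tea edge [ 606.4 -100.8   73. ] [ 565.8 -220.3   73. ] [ 649.8 -128.2   92. ] [ 612.  -100.4   -0. ] [ 565.3 -223.     0. ]
```

```bash
python3 -m inch '[[[-0.05,0,0.6,0,0],[0,0,0.8,0,0],[0,0,0.8,0,0],[0,0,0.8,0,0],[0,0,0.8,0,0],[0,0,0.6,0,0],[0,0,0.4,0,0],[0,0,0,0,0]]]'
python3 -m inch '[[[0,0,0,0,0.1],[0,0,0,0,0.2],[0,0,0,0,0.3],[0,0,0,0,0.4],[0,0,0,0,0.4],[0,0,0,0,0.4],[0,0,0,0,0.4],[0,0,0,0,0.4]]]'
python3 -m inch '[[[0,0,-0.3,0,0.4],[0,0,-0.6,0,0.4],[0,0,-0.8,0,0.4],[0,0,-0.8,0,0.4],[0,0,-0.8,0,0.4],[0,0,0,0,0.4]]]'
python3 -c "
from h import *
to(552.8,145.5,80,107.8)"
```

```text
time_s: 10.53
position: [462.5, -119.2, 69.3]
eef_rot: [-179.9, -0.1, 107.9]
ft_force: [0.1, -0.1, -0.1]
width: 85.3
grasp_force: 0.0
time_s: 11.2
position: [463.0, -120.1, 71.4]
eef_rot: [179.9, 0.0, 107.8]
ft_force: [-0.2, 0.9, 7.1]
width: 63.1
grasp_force: 63.8
time_s: 11.7
position: [463.3, -120.4, 139.4]
eef_rot: [179.8, 0.1, 107.8]
ft_force: [0.8, -0.9, -2.3]
width: 63.1
grasp_force: 66.8
turn units 0.0
pos [ 463.3 -120.4  139.4] rot [1.798e+02 1.000e-01 1.078e+02] units xyz [11.29  8.32  2.97] w 63.1 f [ 0.8 -0.9 -2.3] t 11.7
```

```bash
python3 -m inch '[[[0.4,0.3,0,0,0.4],[0.8,0.59,0,0,0.4],[0.85,0.62,0,0,0.4],[0.85,0.62,0,0,0.4],[0.85,0.62,0,0,0.4],[0.85,0.62,0,0,0.4],[0.85,0.62,0,0,0.4],[0.85,0.62,0,0,0.4],[0.85,0.62,0,0,0.4],[0.85,0.62,0,0,0.4],[0.85,0.62,0,0,0.4],[0.85,0.62,0,0,0.4]]]' >/dev/null
python3 -m inch '[[[0.85,0.62,0,0,0.4],[0.65,0.48,0,0,0.4],[0.12,0.13,0,0,0.4],[0,0,0,0,0.4],[0,0,0,0,0.4],[0,0,0,0,0.4]]]'
python3 -c "
from h import *
to(552.8,145.5,79.5,107.8)"
```

```text
time_s: 13.2
position: [551.4, 145.4, 136.2]
eef_rot: [-180.0, 0.0, 107.8]
ft_force: [0.4, -0.6, -2.9]
width: 63.2
grasp_force: 66.8
turn units -0.01
pos [551.4 145.4 136.2] rot [-180.     0.   107.8] units xyz [-0.02  0.07  2.84] w 63.2 f [ 0.4 -0.6 -2.9] t 13.2
```

```bash
python3 -m inch '[[[0,0,0.4,0,0.4],[0,0,0.5,0,0.4],[0,0,0.5,0,0.4],[0,0,0.5,0,0.4],[0,0,0.4,0,0.4],[0,0,0.25,0,0.4],[0,0,0.15,0,0.4],[0,0,0.1,0,0.4],[0,0,0,0,0.4],[0,0,0,0,0.4]]]'
python3 -m inch '[[[0,0,0,0,0.25],[0,0,0,0,0.18],[0,0,0,0,0.14],[0,0,0,0,0.14],[0,0,0,0,0.14],[0,0,0,0,0.14]]]'
python3 -m inch '[[[0,0,-0.4,0,0.14],[0,0,-0.7,0,0.14],[0,0,-0.9,0,0.14],[0,0,-0.9,0,0.1],[0,0,-0.9,0,0],[0,0,-0.9,0,0],[0,0,-0.8,0,0],[0,0,0,0,0]]]'
python3 -c "
from h import *
to(618,-172,180,70)"
```

```text
time_s: 14.03
position: [551.8, 146.3, 80.7]
eef_rot: [180.0, 0.0, 107.8]
ft_force: [-0.9, -0.0, -4.1]
width: 63.0
grasp_force: 66.9
time_s: 14.53
position: [551.7, 146.3, 80.6]
eef_rot: [180.0, 0.0, 107.8]
ft_force: [0.4, 0.1, -0.6]
width: 73.4
grasp_force: 0.0
time_s: 15.2
position: [552.6, 146.5, 193.9]
eef_rot: [179.8, 0.0, 107.8]
ft_force: [-0.0, -0.5, 1.0]
width: 85.3
grasp_force: 0.0
turn units 7.56
pos [552.6 146.5 193.9] rot [179.8   0.  107.8] units xyz [-13.84   8.52   0.69] w 85.3 f [-0.  -0.5  1. ] t 15.2
```

```bash
python3 -m inch '[[[0,0,0,1,0],[0,0,0,1,0],[0,0,0,1,0],[0,0,0,1,0],[0,0,0,1,0],[0,0,0,1,0],[0,0,0,1,0],[0,0,0,0.56,0],[0,0,0,0,0]]]' >/dev/null
python3 -m inch '[[[-0.5,0.31,0,0,0],[-0.86,0.53,0,0,0],[-0.86,0.53,0,0,0],[-0.86,0.53,0,0,0],[-0.86,0.53,0,0,0],[-0.86,0.53,0,0,0],[-0.86,0.53,0,0,0],[-0.86,0.53,0.1,0,0],[-0.86,0.53,0.2,0,0],[-0.86,0.53,0.2,0,0],[-0.86,0.53,0.2,0,0],[-0.86,0.53,0.2,0,0]]]' >/dev/null
python3 -m inch '[[[-0.86,0.53,0,0,0],[-0.86,0.53,0,0,0],[-0.86,0.53,0,0,0],[-0.86,0.53,0,0,0],[-0.44,0.26,0,0,0],[0,0,0,0,0],[0,0,0,0,0]]]'
python3 -c "
from h import *
to(618,-172,53,70)
snap('scene','b1',(220,160,400,295),4.4)"
```

```text
time_s: 17.53
position: [617.0, -172.2, 172.4]
eef_rot: [-180.0, -0.0, 70.0]
ft_force: [0.3, -0.1, 0.6]
width: 85.5
grasp_force: 0.0
turn units 0.01
pos [ 617.  -172.2  172.4] rot [-180.   -0.   70.] units xyz [0.03 0.05 5.97] w 85.5 f [ 0.3 -0.1  0.6] t 17.5
```

View pics/b1.png

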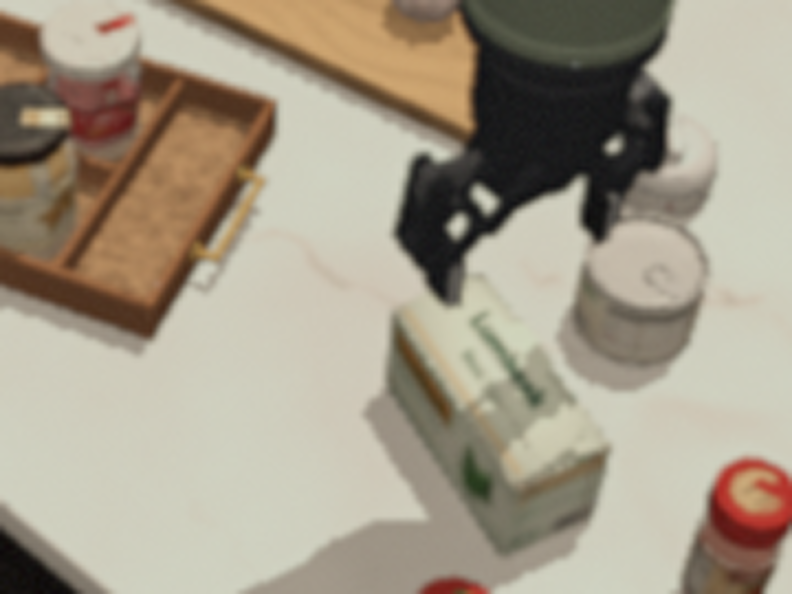

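Both jars stand in their bays. The gripper spans the tea box; its bottom corners are at about (388,396), (508,553) and (594,507), front top edge (392,320)–(512,490).

```bash
python3 -c "
from h import *
q=lambda u,v,z:p2w('scene',220+(u+.5)/4.4-.5,160+(v+.5)/4.4-.5,z)
print(q(388,396,0),q(508,553,0),q(594,507,0),q(512,490,73),q(392,320,73),q(608,448,73),q(608,448,92),q(475,275,92))
"
```

```text
[ 605.4 -104.2    0. ] [ 566.2 -223.     0. ] [ 623.6 -241.2    0. ] [ 557.6 -222.5   73. ] [ 604.1 -102.6   73. ] [ 613.9 -244.8   73. ] [ 601.2 -250.3   92. ] [ 648.5 -125.7   92. ]
```

```bash
python3 -m inch '[[[0,0,0.6,0,0],[0,0,0.8,0,0],[0,0,0.8,0,0],[0,0,0.8,0,0],[0,0,0.6,0,0],[0,0,0,0,0]]]'
python3 -m inch '[[[0,0,0.4,0,0],[0,0,0.5,0,0],[0,0,0.6,0,0],[0,0,0.5,0,0],[0,0,0.35,0,0],[0,0,0,0,0]]]'
python3 -m inch '[[[0,0,0,0,0.1],[0,0,0,0,0.2],[0,0,0,0,0.3],[0,0,0,0,0.3],[0,0,0,0,0.3],[0,0,0,0,0.3],[0,0,0,0,0.3],[0,0,0,0,0.3]]]'
```

```text
time_s: 18.08
position: [616.4, -170.8, 98.5]
eef_rot: [-179.8, -0.0, 70.1]
ft_force: [-0.4, 0.4, 0.1]
width: 85.5
grasp_force: 0.0
time_s: 18.58
position: [616.5, -171.9, 51.7]
eef_rot: [-179.9, 0.0, 70.0]
ft_force: [-0.7, 0.1, 0.1]
width: 85.1
grasp_force: 0.0
time_s: 19.25
position: [617.6, -172.3, 54.4]
eef_rot: [179.9, 0.0, 70.0]
ft_force: [-0.5, 1.1, 7.1]
width: 65.4
grasp_force: 66.8
```

```bash
python3 -m inch '[[[0,0,-0.3,0,0.3],[0,0,-0.6,0,0.3],[0,0,-0.8,0,0.3],[0,0,-0.9,0,0.3],[0,0,-0.9,0,0.3],[0,0,-0.9,0,0.3],[0,0,-0.9,0,0.3],[0,0,-0.9,0,0.3],[0,0,-0.6,0,0.3],[0,0,0,0,0.3]]]'
python3 -m inch '[[[0,0,0,1,0.3],[0,0,0,1,0.3],[0,0,0,1,0.3],[0,0,0,1,0.3],[0,0,0,1,0.3],[0,0,0,1,0.3],[0,0,0,1,0.3],[0,0,0,1,0.3],[0,0,0,1,0.3],[0,0,0,1,0.3],[0,0,0,0.42,0.3],[0,0,0,0,0.3]]]'
python3 -c "
from h import *
to(570.9,241.6,62.5,17.9)"
```

```text
time_s: 20.08
position: [618.0, -172.5, 193.1]
eef_rot: [179.8, -0.0, 70.0]
ft_force: [0.1, -0.9, -0.5]
width: 65.2
grasp_force: 66.3
time_s: 21.08
position: [617.1, -171.9, 189.4]
eef_rot: [-180.0, 0.0, 17.8]
ft_force: [-0.5, -0.5, -1.8]
width: 65.0
grasp_force: 66.2
turn units -0.02
pos [ 617.1 -171.9  189.4] rot [-180.     0.    17.8] units xyz [  4.16 -20.38   6.34] w 65.0 f [-0.5 -0.5 -1.8] t 21.1
```

```bash
python3 -m inch '[[[0.1,-0.5,0,0,0.3],[0.19,-0.93,0,0,0.3],[0.19,-0.93,0,0,0.3],[0.19,-0.93,0,0,0.3],[0.19,-0.93,0,0,0.3],[0.19,-0.93,0,0,0.3],[0.19,-0.93,0,0,0.3],[0.19,-0.93,0,0,0.3],[0.19,-0.93,0,0,0.3],[0.19,-0.93,0,0,0.3],[0.19,-0.93,0,0,0.3],[0.19,-0.93,0,0,0.3]]]' >/dev/null
python3 -m inch '[[[0.19,-0.93,0,0,0.3],[0.19,-0.93,0,0,0.3],[0.19,-0.93,0,0,0.3],[0.19,-0.93,0,0,0.3],[0.19,-0.93,0,0,0.3],[0.19,-0.93,0,0,0.3],[0.19,-0.93,0,0,0.3],[0.19,-0.93,0,0,0.3],[0.19,-0.93,0,0,0.3],[0.19,-0.93,0,0,0.3],[0.08,-0.35,0,0,0.3],[0,0,0,0,0.3]]]'
python3 -m inch '[[[0,0,0,0,0.3],[0,0,0,0,0.3]]]' >/dev/null
python3 -c "
from h import *
to(570.9,241.6,62.5,17.9)
snap('top','e1',(140,160,300,280),5);snap('scene','e2',(140,110,320,245),4.4)"
```

```text
time_s: 23.08
position: [570.4, 243.4, 189.3]
eef_rot: [-180.0, 0.0, 18.1]
ft_force: [-0.3, -0.4, -1.5]
width: 65.1
grasp_force: 66.3
turn units -0.01
pos [571.3 240.1 189.6] rot [180.    0.   17.9] units xyz [ 0.   -0.08  6.36] w 65.1 f [-0.4 -0.9 -1.5] t 23.2
```

View pics/e2.png

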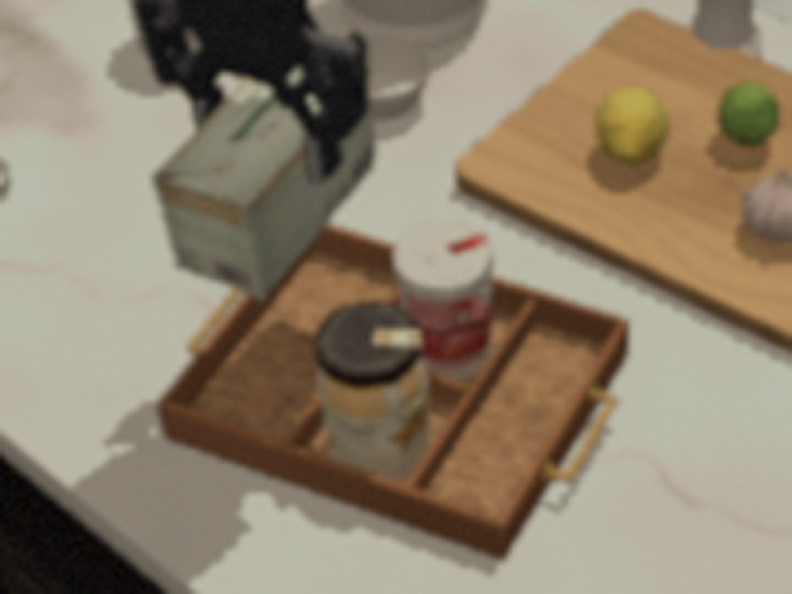

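The box hangs level over the long bay and both jars stand upright. The box's near lower corner is at (262,298), (174,265) its left neighbour.

```bash
python3 -c "
from h import *
q=lambda u,v,z:p2w('scene',140+(u+.5)/4.4-.5,110+(v+.5)/4.4-.5,z)
c=np.array([593.8,170.2]);x=np.array([.305,-.952]);y=np.array([.952,.305])
for p in (q(262,299,135),q(178,265,135)): d=p[:2]-c;print(p,d@x,d@y)
C=[q(326,227,36),q(629,320,36),q(506,522,36),q(163,405,36)];print(np.mean(C,0))
"
```

```text
[513.6 193.7 135. ] -46.83299999999998 -69.18289999999993
[499.2 252.7 135. ] -107.39299999999999 -64.89669999999997
[595.    167.075  36.   ]
```

```bash
python3 -m inch '[[[0,0,0.4,0,0.3],[0,0,0.7,0,0.3],[0,0,0.8,0,0.3],[0,0,0.7,0,0.3],[0,0,0.6,0,0.3],[0,0,0.5,0,0.3],[0,0,0.5,0,0.3],[0,0,0.4,0,0.3],[0,0,0,0,0.3],[0,0,0,0,0.3]]]'
python3 -m inch '[[[0,0,0.3,0,0.3],[0,0,0.3,0,0.3],[0,0,0.3,0,0.3],[0,0,0.3,0,0.3],[0,0,0.2,0,0.3],[0,0,0.15,0,0.3],[0,0,0.1,0,0.3],[0,0,0,0,0.3],[0,0,0,0,0.3]]]'
```

```text
time_s: 24.18
position: [571.2, 241.3, 97.4]
eef_rot: [180.0, 0.0, 17.9]
ft_force: [0.5, -0.4, -1.1]
width: 65.4
grasp_force: 66.3
time_s: 24.93
position: [571.2, 241.4, 64.6]
eef_rot: [180.0, -0.0, 17.9]
ft_force: [0.1, 0.2, -1.1]
width: 65.6
grasp_force: 66.3
```

```bash
python3 -m inch '[[[0,0,0.06,0,0.3],[0,0,0.04,0,0.3],[0,0,0,0,0.3],[0,0,0,0,0.25],[0,0,0,0,0.18],[0,0,0,0,0.14],[0,0,0,0,0.14],[0,0,0,0,0.14],[0,0,0,0,0.14]]]'
python3 -m inch '[[[0,0,-0.3,0,0.14],[0,0,-0.5,0,0.14],[0,0,-0.8,0,0.14],[0,0,-0.9,0,0.14],[0,0,-0.9,0,0],[0,0,-0.9,0,0],[0,0,-0.9,0,0],[0,0,-0.9,0,0],[0,0,0,0,0]]]'
python3 -c "
from h import *
to(480,-390,180,107.8)"
```

```text
time_s: 25.68
position: [571.2, 241.4, 62.5]
eef_rot: [180.0, -0.0, 17.9]
ft_force: [0.8, 0.7, -0.0]
width: 73.4
grasp_force: 0.0
time_s: 26.43
position: [572.3, 241.5, 188.7]
eef_rot: [180.0, -0.3, 17.9]
ft_force: [0.1, 0.1, 1.3]
width: 85.2
grasp_force: 0.0
turn units -17.98
pos [572.3 241.5 188.7] rot [180.   -0.3  17.9] units xyz [-28.65 -14.04   0.43] w 85.2 f [0.1 0.1 1.3] t 26.4
```

```bash
python3 -m inch '[[[-0.24,0.48,0,0,0],[-0.47,0.96,0,0,0],[-0.47,0.96,0,0,0],[-0.47,0.96,0,0,0],[-0.47,0.96,0,0,0],[-0.47,0.96,0,0,0],[-0.47,0.96,0,0,0],[-0.47,0.96,0,0,0],[-0.47,0.96,0,0,0],[-0.47,0.96,0,0,0],[-0.47,0.96,0,0,0],[-0.47,0.96,0,0,0]]]' >/dev/null
python3 -m inch '[[[-0.47,0.96,0,0,0],[-0.47,0.96,0,0,0],[-0.47,0.96,0,0,0],[-0.47,0.96,0,0,0],[-0.47,0.96,0,0,0],[-0.47,0.96,0,0,0],[-0.47,0.96,0,0,0],[-0.47,0.96,0,0,0],[-0.47,0.96,0,0,0],[-0.47,0.96,0,0,0],[-0.47,0.96,0,0,0],[-0.47,0.96,0,0,0]]]' >/dev/null
python3 -m inch '[[[-0.47,0.96,0,0,0],[-0.47,0.96,0,0,0],[-0.47,0.96,0,0,0],[-0.47,0.96,0,0,0],[-0.47,0.96,0,0,0],[-0.2,0.4,0,0,0],[0,0,0,0,0],[0,0,0,0,0],[0,0,0,0,0]]]'
python3 -c "
from h import *
to(480,-390,72,17.9)
snap('top','f0',(130,160,270,280),4);snap('scene','f1',(280,260,440,380),5)"
```

```text
time_s: 29.18
position: [483.4, -369.4, 184.4]
eef_rot: [-180.0, -0.0, 18.0]
ft_force: [0.8, 1.5, 0.3]
width: 85.3
grasp_force: 0.0
turn units 0.01
pos [ 483.4 -369.4  184.4] rot [-180.   -0.   18.] units xyz [-0.48  0.93  5.62] w 85.3 f [0.8 1.5 0.3] t 29.2
```

View pics/f1.png

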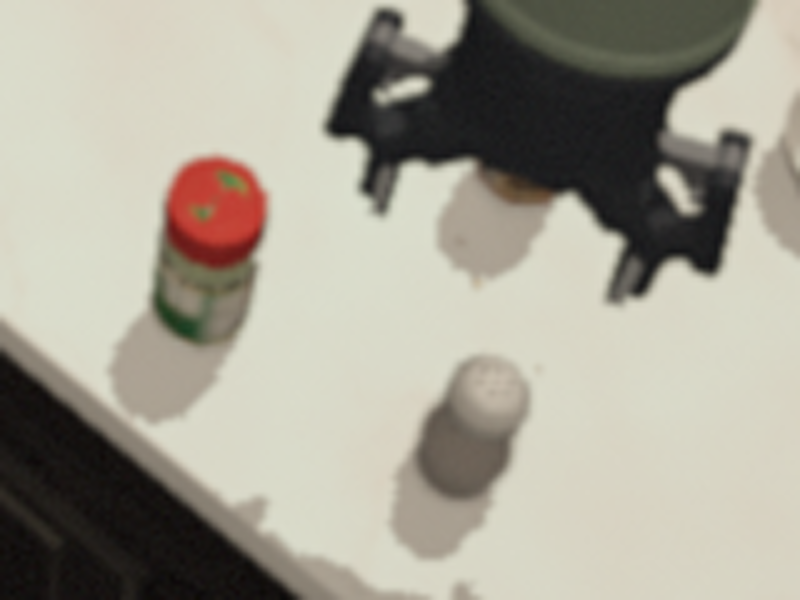

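Shaker dome at (489,395), herb jar at (215,205) well clear to the left.

```bash
python3 -c "
from h import *
q=lambda u,v,z:p2w('scene',280+(u+.5)/5-.5,260+(v+.5)/5-.5,z)
p=q(489,399,76);print(p,q(462,465,15));s=(p+p2w('top',310+510.5/4-.5,140+474.5/4-.5,78))/2;print(s)
to(s[0],s[1],72)
"
```

```text
[ 477.9 -388.7   76. ] [ 475.4 -389.3   15. ]
[ 479.35 -389.     77.  ]
pos [ 483.5 -369.5  184.5] rot [-180.   -0.   18.] units xyz [-0.5   0.86  5.63] w 85.5 f [-0.2 -0.3 -0.1] t 29.3
```

```bash
python3 -m inch '[[[-0.25,0.43,0,0,0],[-0.25,0.43,0,0,0],[0,0,0.4,0,0],[0,0,0.8,0,0],[0,0,0.8,0,0],[0,0,0.8,0,0],[0,0,0.8,0,0],[0,0,0.8,0,0],[0,0,0.7,0,0],[0,0,0.53,0,0],[0,0,0,0,0],[0,0,0,0,0]]]'
python3 -m inch '[[[0,0,0,0,0.15],[0,0,0,0,0.3],[0,0,0,0,0.4],[0,0,0,0,0.5],[0,0,0,0,0.55],[0,0,0,0,0.6],[0,0,0,0,0.65],[0,0,0,0,0.65],[0,0,0,0,0.65],[0,0,0,0,0.65]]]'
```

```text
time_s: 30.28
position: [478.7, -390.2, 71.8]
eef_rot: [-180.0, 0.0, 17.9]
ft_force: [-0.2, 0.0, 1.4]
width: 85.4
grasp_force: 0.0
time_s: 31.12
position: [479.2, -390.1, 72.5]
eef_rot: [180.0, -0.0, 17.9]
ft_force: [-0.8, 0.5, 7.3]
width: 32.2
grasp_force: 57.5
```

```bash
python3 -m inch '[[[0,0,-0.3,0,0.65],[0,0,-0.6,0,0.65],[0,0,-0.8,0,0.65],[0,0,-0.9,0,0.65],[0,0,-0.9,0,0.65],[0,0,-0.9,0,0.65],[0,0,-0.9,0,0.65],[0,0,-0.9,0,0.65],[0,0,-0.5,0,0.65],[0,0,0,0,0.65],[0,0,0,0,0.65]]]'
python3 -c "
from h import *
to(620,88.3,80.5,17.9)"
```

```text
time_s: 32.03
position: [478.9, -389.9, 206.0]
eef_rot: [180.0, -0.0, 17.9]
ft_force: [0.1, 0.3, -2.3]
width: 31.8
grasp_force: 57.9
turn units 0.0
pos [ 478.9 -389.9  206. ] rot [180.   -0.   17.9] units xyz [ 14.06 -20.58   6.27] w 31.8 f [ 0.1  0.3 -2.3] t 32.0
```

```bash
python3 -m inch '[[[0.25,-0.37,0,0,0.65],[0.5,-0.73,0,0,0.65],[0.5,-0.73,0,0,0.65],[0.5,-0.73,0,0,0.65],[0.5,-0.73,0,0,0.65],[0.5,-0.73,0,0,0.65],[0.5,-0.73,0,0,0.65],[0.5,-0.73,0,0,0.65],[0.5,-0.73,0,0,0.65],[0.5,-0.73,0,0,0.65],[0.5,-0.73,0,0,0.65],[0.5,-0.73,0,0,0.65]]]' >/dev/null
python3 -m inch '[[[0.5,-0.73,0,0,0.65],[0.5,-0.73,0,0,0.65],[0.5,-0.73,0,0,0.65],[0.5,-0.73,0,0,0.65],[0.5,-0.73,0,0,0.65],[0.5,-0.73,0,0,0.65],[0.5,-0.73,0,0,0.65],[0.5,-0.73,0,0,0.65],[0.5,-0.73,0,0,0.65],[0.5,-0.73,0,0,0.65],[0.5,-0.73,0,0,0.65],[0.5,-0.73,0,0,0.65]]]' >/dev/null
python3 -m inch '[[[0.5,-0.73,0,0,0.65],[0.5,-0.73,0,0,0.65],[0.5,-0.73,0,0,0.65],[0.5,-0.73,0,0,0.65],[0.3,-0.5,0,0,0.65],[0,0,0,0,0.65],[0,0,0,0,0.65],[0,0,0,0,0.65]]]'
python3 -c "
from h import *
to(620,88.3,80.5,17.9)
snap('scene','g1',(160,120,320,240),5)"
```

```text
time_s: 34.7
position: [619.4, 87.3, 205.6]
eef_rot: [180.0, 0.0, 17.9]
ft_force: [-0.4, 0.1, -0.9]
width: 32.0
grasp_force: 57.9
turn units -0.01
pos [619.4  87.3 205.6] rot [180.    0.   17.9] units xyz [ 0.05 -0.04  6.26] w 32.0 f [-0.4  0.1 -0.9] t 34.7
```

View pics/g1.png

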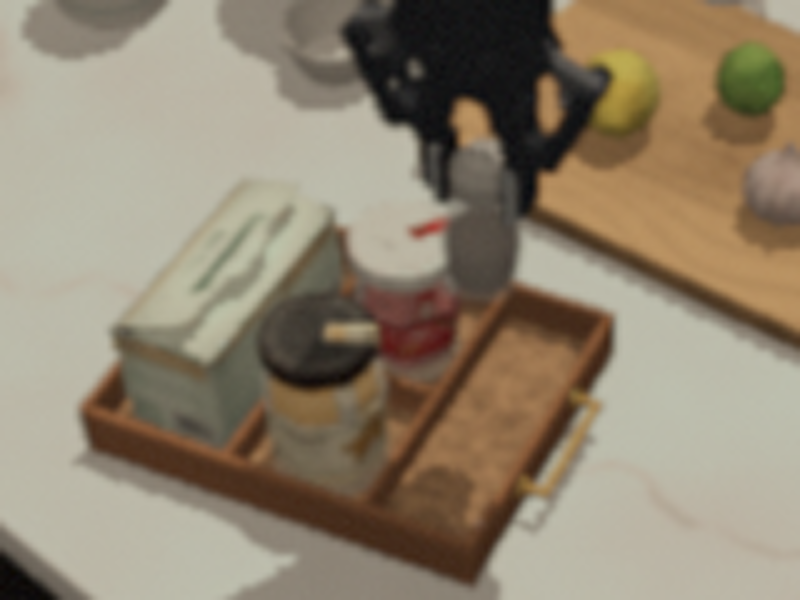

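Tea box and jars sit in their bays; the shaker hangs upright above the narrow bay. Lowering it.

```bash
python3 -m inch '[[[0,0,0.4,0,0.65],[0,0,0.7,0,0.65],[0,0,0.8,0,0.65],[0,0,0.7,0,0.65],[0,0,0.6,0,0.65],[0,0,0.5,0,0.65],[0,0,0.5,0,0.65],[0,0,0.5,0,0.65],[0,0,0.4,0,0.65],[0,0,0.3,0,0.65],[0,0,0.3,0,0.65],[0,0,0,0,0.65]]]'
python3 -m inch '[[[0,0,0.2,0,0.65],[0,0,0.2,0,0.65],[0,0,0.1,0,0.65],[0,0,0.05,0,0.65],[0,0,0,0,0.65],[0,0,0,0,0.65]]]'
```

```text
time_s: 35.75
position: [619.4, 88.1, 90.9]
eef_rot: [-180.0, 0.1, 17.9]
ft_force: [0.0, -0.9, -0.4]
width: 32.2
grasp_force: 57.9
time_s: 36.25
position: [619.8, 88.1, 81.0]
eef_rot: [180.0, -0.0, 17.9]
ft_force: [0.4, -0.7, -1.3]
width: 31.8
grasp_force: 57.9
```

```bash
python3 -m inch '[[[0,0,0.03,0,0.65],[0,0,0,0,0.6],[0,0,0,0,0.55],[0,0,0,0,0.5],[0,0,0,0,0.48],[0,0,0,0,0.48],[0,0,0,0,0.48],[0,0,0,0,0.48]]]'
python3 -m inch '[[[0,0,-0.3,0,0.48],[0,0,-0.5,0,0.48],[0,0,-0.8,0,0.48],[0,0,-0.9,0,0.48],[0,0,-0.9,0,0.48],[0,0,-0.9,0,0.48],[0,0,-0.9,0,0.48],[0,0,-0.9,0,0.48],[0,0,0,0,0.48],[0,0.9,0,0,0.48],[0,0.9,0,0,0.48],[0,0.9,0,0,0.48]]]'
python3 -m inch '[[[0,0.9,0,0,0.48],[0,0.9,0,0,0.48],[0,0.9,0,0,0.48],[0,0.9,0,0,0.48],[0,0.9,0,0,0.48],[0,0.9,0,0,0.48],[0,0.9,0,0,0.48],[0,0,0,0,0.48],[0,0,0,0,0.48]]]'
python3 -c "
from h import *
snap('scene','z1',None,1.42)"
```

```text
time_s: 36.92
position: [619.7, 88.1, 80.3]
eef_rot: [180.0, 0.0, 17.9]
ft_force: [-0.3, 0.1, 1.2]
width: 44.4
grasp_force: 0.0
time_s: 37.92
position: [636.5, 36.2, 203.0]
eef_rot: [180.0, -0.0, 17.9]
ft_force: [-0.2, -0.3, -0.4]
width: 44.3
grasp_force: 0.0
time_s: 38.67
position: [674.9, -84.1, 202.6]
eef_rot: [180.0, 0.0, 17.8]
ft_force: [-0.6, 1.0, 0.2]
width: 44.4
grasp_force: 0.0
```

View pics/z1.png

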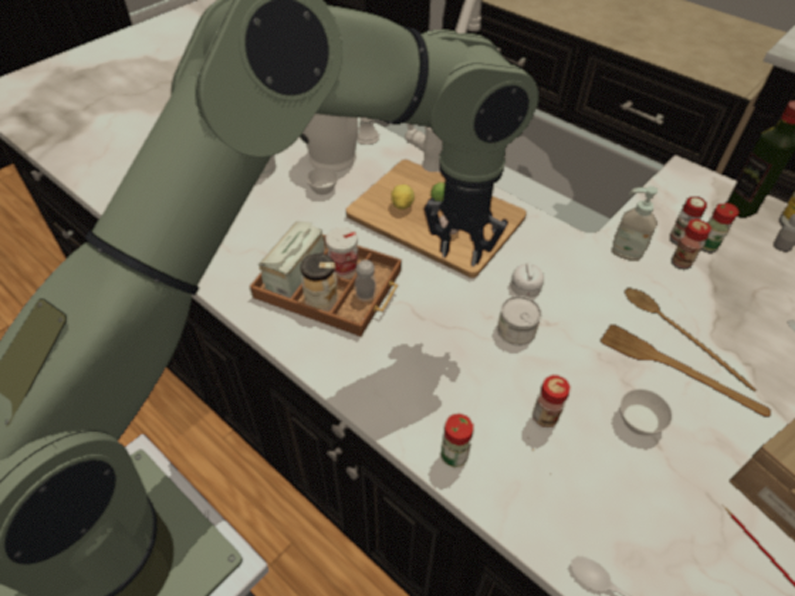

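The caddy holds the tea box, both jars and the shaker (365,280), all upright. The tin (520,318), paprika (550,400) and herb jar (457,440) are unmoved.

```bash
python3 -c "
from workcell import r
print(r.close_job())"
```

```text
the job is handed in; nothing more can be done
None
```

The caddy is stocked: tea box, nut jar, jam jar and salt shaker each stand upright in their bays, the tin and both spice jars look unmoved in the last picture, and the job was handed in at about 39 s (no verdict came back).

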